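Push the washed spout back into the water tap

TASK

The water tap's spout has been washed and stands in the draining block. Push it into the tap's push-fit outlet until it locks and is fully home on the seal, without forcing it, its nozzle over the middle of the drip tray; then give it a firm, steady upward tug to prove the lock, and let go, leaving everything else where it is.

Things in the scene. Friction and masses are not known exactly. Their poses are not given: they have to be found in the camera images.
- spout: L-shaped water spout, about 260 g (varies), upright in one of the block's three holes. Origin: centre of the stem's foot; z up the stem, arm along -x. Round steel stem, 18 mm; its foot is a cone, 11 mm wide at the tip, 18 mm at 9 mm up; locking groove (10 mm wide) 15 to 23 mm up; a black ring 36.5 to 39.5 mm up is the depth mark: fully home it is level with the collar's top.
- elbow (a point): centre of the spout's black square elbow on top of the stem, 105 mm above the foot, 34 x 20 x 26 mm (x, y, z), axes as spout: the place to grip, from above, across its 20 mm width. From it a 14 mm tube runs along -x to the nozzle.
- nozzle (a point): lower end of the spout's nozzle, 115 mm along -x from the stem's axis, 70 mm above the foot's level
- block: white plastic draining block, fixed, 90 x 200 x 50 mm (x, y, z); origin at the centre of its underside. Three blind holes, 19 mm wide and 44 mm deep (floor 6 mm up), at y = -65, 0 and 65 mm. One holds the spout, the others a red plug and a brass strainer, their tops 72 mm above the table.
- tap: steel water tap, fixed: a column 90 x 110 x 110 mm (x, y, z), origin at the centre of its underside. A drip tray, 110 mm wide, its grille 26 mm up, lies in front of it from x = -45 to -190 mm, with a tumbler on it. The push-fit outlet, white with a blue release collar, stands on top of the column on its z axis. Push, pull or side load of more than 20 N breaks it.
- outlet (a point): centre of the outlet's white rim, 40 mm across, 145 mm above the table, on the axis of the bore (19.6 mm wide); z up, x as tap. The blue collar stands 4 to 12 mm above the rim. The spout's foot must go 24 to 32 mm below the rim to lock: feel for it. Locked, it can still be turned, but a tug meets a hard stop within 3 mm; a firm tug is 10 to 15 N held for half a second.
- bore (a point): 28 mm below outlet, where the foot of a locked spout lies, give or take 4 mm: the collet sits deeper in some taps. Going in, the foot's cone meets the collet's jaws 10 to 18 mm below outlet; they take up to 12 N to spread, then a few N. 13 mm on, the foot meets the rubber seal (5 N per mm for 3 mm, then a hard stop); 0.5 mm later the jaws snap in. A home push is 9 to 15 N.
- collar (a joint): blue release collar, 31 mm across; m downwards, 0 = up. It is drawn in by up to 3 mm while the stem spreads the jaws and springs back up when they snap into the groove; pressed 3 mm in by hand it frees a locked stem.
- grille (a point): middle of the drip tray's grille, on its top, 115 mm along -x of the tap's axis: the nozzle belongs above it
- plug: red blanking plug, 28 mm head, loose in a hole of the draining block; leave alone
- strainer: brass strainer, 32 mm head, loose in a hole of the draining block; leave alone
- tumbler: glass tumbler, 66 mm across, 95 mm tall, on the drip tray; leave alone
- shaker: white jar with green cap, 68 mm across, 150 mm tall; leave alone
- oilspray: yellow spray can, 54 mm across, 210 mm tall; leave alone
- squeezer: white squeeze bottle, 58 mm across, 170 mm tall; leave alone
- jug: steel jug, 100 mm across, 120 mm tall; leave alone
- spatula: spatula lying on the table; leave alone
- ramekin: white dish, 80 mm across, 45 mm tall; leave alone
Not all that is in view belongs to the job. What is shaped like the spout but yellow is not meant.

How it is judged:
On the way, in this order (a step that is already met when the one before it is completed fails the run):
1. the spout is lifted clear of the draining block (z of spout in the frame of block above 0.055 m), for 0.1 s.
2. the spout is pushed fully home: on the bore's axis, its foot pressing the rubber seal with 7 N or more, the collar back up (z of spout in the frame of outlet below -0.0225 m and horizontal distance between spout and outlet below 0.0025 m and value of joint collar below 0.0008 m and contact force between spout and seal_c0 above 7 N), for 0.15 s.
3. still locked and off the seal, the spout is tugged steadily upwards against the jaws with 8 N or more (z of spout in the frame of outlet below -0.0225 m and value of joint collar below 0.0008 m and contact force between spout and collet above 8 N and contact force between spout and seal_c0 below 5 N), for 0.4 s.
At the end, for the whole second after the job is handed in: The spout stands upright (within 0.1 rad) and locked in the outlet: foot more than 22.5 mm below the outlet's white rim and within 2.5 mm of its axis, the collar back up (within 0.8 mm), the nozzle within 22 mm of the middle of the grille seen from above, at rest and released (z of spout in the frame of outlet below -0.0225 m and horizontal distance between spout and outlet below 0.0025 m and angle between spout's own z axis and vertical below 0.1 rad and value of joint collar below 0.0008 m and horizontal distance between nozzle and grille below 0.022 m and linear speed of spout below 0.02 m/s); the robot touches nothing.
It fails at once if the spout pushes or pulls with more than 22 N on the tap, on its seal, or (the collar being up) on its collet (contact force between spout and tap above 22 N or contact force between spout and seal_c0 above 22 N or (contact force between spout and collet above 22 N and value of joint collar below 0.0008 m)).
It fails at once if more than 22 N between the gripper and the tap (contact force between the fingers and tap above 22 N or contact force between the fingers and collet above 22 N).
It fails at once if a bystander is moved by more than 30 mm (distance of any of plug, strainer, tumbler, shaker, oilspray, squeezer, jug, spatula, ramekin from where it was at the start of the episode above 0.03 m).
It also fails if it takes over 67 s, if anything falls off the work surface, if the arm or the gripper's body presses on something with over 40 N, if the wrist force passes 120 N, or if a joint passes its speed limit or range.

ROBOT

A 6-joint arm with a two-finger parallel gripper is mounted at the origin on the work surface. World frame = base frame: x ahead of the robot, y to its left, z up, the work surface at z = 0. Lengths are in m, angles in rad, forces in N, time in s.
With the tool pointing down it reaches from about 0.325 to 0.9 m from the base axis. Payload 6.1 kg.
Tool frame: the origin (TCP) lies at the very end of the fingers, on their centre line; the grasp point (between the pads) lies robot.tcp_to_grasp behind it (robot.tcp_to_grasp is the distance from the TCP to the grasp point, in m); z points along the fingers, y is the line along which they close (so a half turn about z gives the same grasp; the last joint's range is limited). The gripper opens to 85 mm and grips with 20 to 120 N. Pads are 22 mm wide; open, the fingers measure 114 mm over their backs; the gripper's body (76 mm by 85 mm) begins 54 mm behind the grasp point. The pads swing forward as they close: fully open they stand 13 mm farther back than shut.
Start: joints at [-1.281, 0.22, 1.526, -0, 1.395, -0.126], TCP at [0.252, -0.572, 0.231] pointing down, gripper open.
Joint ranges: [-2.98, 2.98], [-0.91, 2.08], [0.09, 2.57], [-1.24, 4.39], [0.2, 2.65], [-2.68, 2.68]. Speed limits (rad/s): [2.57, 2.57, 3.01, 3.14, 3.14, 3.14].

INTERFACE

Orientations are given as a unit quaternion [x, y, z, w].
In Python, from workcell import robot, optics, close_job, finder gives the robot as it stands. The module is installed in compiled form; this text tells all that it offers.
- The arm moves only by the shell command python3 -m crank 'ROWS' [FORCE]. ROWS is a JSON object whose one key "series" holds one flat list of numbers, 5 for each row, row after row: the shift along the tool's x, y, z in units of 50 mm (1.0 is 50 mm), then the turn about the tool's z in units of 6 degrees (1.0 is 6 degrees), then the closure, from 0 (fully open) to 1 (shut). In form: {"series": [tx, ty, tz, roll, gripper, tx, ty, tz, roll, gripper, ...]}. A call has 1 to 20 rows; each row shifts and turns the commanded pose from where the row before left it, along the tool's axes as they then stand; what a row does not reach is not made up. A row lasts 1/10 s, in which the tool goes at most 50 mm and 8.59 degrees, less where a joint would pass 70% of its speed; a pose out of reach is approached as far as the arm can. A call is refused whole if a number of a shift passes 1 or a number of a turn 1, either way. A call with a gripper value outside its range is refused whole. The fingers move at their own pace and stop on an object; FORCE is the grip in N (left out, the last holds). Time passes only in rows, so rows that do not move let the fingers close. It gives the time, the measured TCP pose, the force, the opening and the grip force at its end, in the units of the state.
- robot.get_obs(): the state, without advancing time (a new reading comes with each control period).
- optics.grab_frame(name): name is "scene" or "top" or "wrist"; returns (picture, depth): 420x560x3 uint8, blue, green, red; 420x560 float32, m along the optical axis (not along the pixel's ray), 0 where there is no reading.
- optics.get_calibration(name): a dict with "fovy" (degrees; the focal length in pixels is half the picture's height over the tangent of half this angle, whatever the lens; pixels are square), "cx", "cy" (the principal point, pixels), "extrinsics" (4x4, takes a point from camera to world coordinates); the wrist camera has in their place "hand_eye" (4x4, takes a point from camera to tool coordinates, whose origin is the TCP and whose axes are the flange's). Camera axes: x right, y down, z forward; pixel columns grow to the right and rows downward; lengths in m; the calibration is good to about 2 mm. A picture is of the moment at which its call begins: read the wrist's pose just before it. get_calibration takes no time and is no camera call.
- close_job(): hands the job in; it is judged then, once.
Trained networks look in the newest picture that a camera, given by its name, has taken for a name from the list of things; names that differ only in an ending like _2 or _b are one class to them, and where a whole thing is asked for, a point or a joint stands for the part that bears it (a point fixed in the world has none). Each returns a list of dicts, best first, with "confidence" (0 to 1); they miss things now and then, are a little off and sometimes report something else, mostly with a low value. They report only what shows in the picture. A call takes as long as a camera call. They do not tell look-alikes from the thing itself.
- finder.trace(camera, thing): "region" (420x560 bool, what is visible of it) and "extent" ([left, top, width, height] in pixels, round what is visible of it).
- finder.tip_of(camera, thing): "at" ([row, column] in pixels: a listed point, or the origin of a listed thing).
The state is a dict: "t": time; "q": joint angles; "dq": joint speeds; "joint_torque": joint torques, N m; "eef_pos": TCP position; "orientation": TCP orientation; "ft_force": force on the tool from outside, world axes, zero at the start; "ft_torque": the same for the moment, N m; "gripper_width": opening from 0.0 (shut) to 1.0 (fully open); "finger_force": force on a finger pad.
Only numpy, scipy, OpenCV 4.12 (cv2) and the standard library are available. Lean on these libraries where they do the work, as an engineer would, in place of code of your own. Each camera call takes 0.05 s, during which the arm holds its last target. There are 200 camera calls.

## Working session

There is one attempt and no reset: what is moved stays moved. The work goes in short steps, Python scripts to look and compute and a shell command to move; the robot and the scene stay as the last step left them, time stands still between calls to the robot, and variables do not carry over. Pictures are saved under pics/ and viewed, at most 10 in all, crops included, and the job is handed in when it is done.

```bash
mkdir -p pics; cat > h.py <<'E'
import numpy as np, cv2
from workcell import robot, optics, close_job, finder
from scipy.spatial.transform import Rotation as R
def T_cam(n):
    c=optics.get_calibration(n)
    if 'extrinsics' in c: return c,np.array(c['extrinsics'])
    o=robot.get_obs(); T=np.eye(4); T[:3,:3]=R.from_quat(o['orientation']).as_matrix(); T[:3,3]=o['eef_pos']
    return c,T@np.array(c['hand_eye'])
def ray(c,T,rc):
    f=210/np.tan(np.radians(c['fovy'])/2)
    d=T[:3,:3]@np.array([(rc[1]-c['cx'])/f,(rc[0]-c['cy'])/f,1.])
    return T[:3,3],d
def at_z(c,T,rc,z):
    o,d=ray(c,T,rc); return o+d*(z-o[2])/d[2]
def proj(c,T,p):
    f=210/np.tan(np.radians(c['fovy'])/2)
    q=np.linalg.inv(T)@np.append(p,1); return np.array([c['cy']+f*q[1]/q[2],c['cx']+f*q[0]/q[2]])
def cloud(c,T,dep):
    f=210/np.tan(np.radians(c['fovy'])/2); v,u=np.mgrid[:420,:560]
    P=np.stack([(u-c['cx'])/f*dep,(v-c['cy'])/f*dep,dep],-1); return P@T[:3,:3].T+T[:3,3]
E
python3 - <<'E'
from h import *
np.set_printoptions(precision=4,suppress=True)
o=robot.get_obs();print(o, robot.tcp_to_grasp)
ims=[]
for n in ['scene','top']:
    c,T=T_cam(n);print(n,c)
    im,d=optics.grab_frame(n);cv2.imwrite(f'pics/{n}0.png',im);np.save(f'{n}0.npy',d);C=cloud(c,T,d)
    for t in ['spout','elbow','nozzle','outlet','grille','block','tap','tumbler','oilspray','squeezer','jug','shaker','ramekin']:
        for r in finder.tip_of(n,t)[:3]:
            a=np.array(r['at']);i=np.clip(a.round().astype(int),0,[419,559]);print(t,a,round(r['confidence'],2),C[i[0],i[1]])
E
```

```text
{'t': 0.0, 'q': array([-1.2811,  0.2213,  1.5276,  0.    ,  1.3947, -0.1261]), 'dq': array([ 0.0011,  0.0005, -0.0008, -0.0004, -0.0003,  0.0007]), 'joint_torque': array([ -0.0001, -49.689 , -38.9395,  -0.0001,   0.0112,   0.    ]), 'eef_pos': array([ 0.2523, -0.5711,  0.2302]), 'orientation': array([ 0.9785,  0.2064, -0.0001, -0.001 ]), 'ft_force': array([-0.3959, -0.246 , -0.2528]), 'ft_torque': array([ 0.0204,  0.0124, -0.008 ]), 'finger_force': 0.0, 'gripper_width': 1.0005737812877988} 0.0187
scene {'fovy': 44.232274853817984, 'cx': 278.884761464905, 'cy': 210.2977025016061, 'extrinsics': array([[-0.8871,  0.2911, -0.3583,  1.1398],
       [ 0.4616,  0.5681, -0.6813,  1.0111],
       [ 0.0052, -0.7698, -0.6383,  1.0567],
       [ 0.    ,  0.    ,  0.    ,  1.    ]])}
spout [195. 234.] 0.86 [ 0.6445 -0.2503  0.0042]
spout [195.  273.8] 0.81 [ 0.5525 -0.1397  0.0483]
elbow [168.1 275.4] 0.86 [ 0.5298 -0.1769  0.122 ]
elbow [195.4 204.3] 0.86 [ 0.7391 -0.275   0.0207]
nozzle [217.6 213.9] 0.68 [ 0.7482 -0.1685  0.0068]
nozzle [165.9 302. ] 0.54 [ 0.4153 -0.204   0.0768]
nozzle [196.
[... 1620 characters left out ...]
ock [231.5 352.5] 0.57 [ 0.5187 -0.1795  0.0663]
tap [220.8 212.8] 0.74 [0.5539 0.182  0.1472]
tap [230.3 327.4] 0.23 [0.5304 0.0443 1.1549]
tumbler [261.4 220.9] 0.84 [0.4459 0.1774 0.0305]
tumbler [230.4 361.4] 0.63 [ 0.5239 -0.1903  0.1259]
tumbler [213.7 122.4] 0.43 [0.5793 0.4349 0.0689]
oilspray [211.5 121.6] 0.86 [0.5849 0.437  0.063 ]
squeezer [252.9 126.9] 0.72 [0.4761 0.4164 0.0849]
squeezer [230.5 327.1] 0.44 [0.5304 0.0443 1.1549]
squeezer [270.6 365.5] 0.18 [ 0.4172 -0.2062  0.0988]
jug [146.5 278.1] 0.77 [0.7684 0.0128 0.0038]
shaker [186.6 132.3] 0.69 [0.6485 0.4001 0.0927]
shaker [175.5 437.4] 0.49 [ 0.6729 -0.4401  0.0072]
ramekin [177.7 435.6] 0.61 [ 0.667  -0.4363  0.0089]
```

View pics/scene0.png

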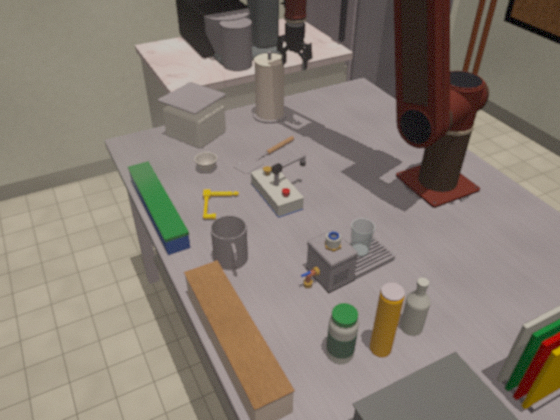

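View pics/top0.png

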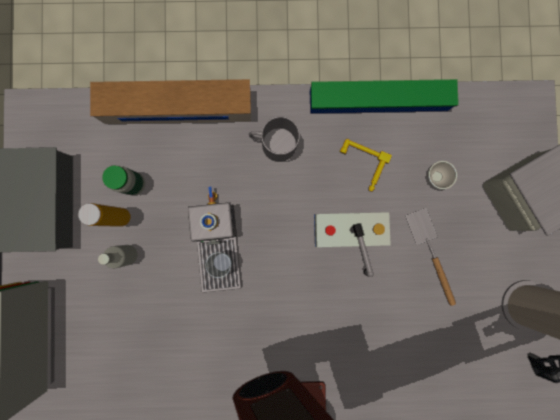

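The picture shows two L-shaped things. One is yellow and lies on the table (scene 205,205; top col 385, row 155). The other has a steel stem and black elbow and stands in the white block's middle hole (scene col 275, row 168; top col 359, row 230). The steel one with the black elbow, standing upright in the block, fits. I'll confirm in a crop.

```bash
python3 - <<'E'
from h import *
np.set_printoptions(precision=4,suppress=True)
im=cv2.imread('pics/scene0.png');im2=cv2.imread('pics/top0.png')
a=cv2.resize(im[140:240,180:320],(560,400),interpolation=cv2.INTER_CUBIC)
b=cv2.resize(im2[130:300,310:400],(211,400),interpolation=cv2.INTER_CUBIC)
cv2.imwrite('pics/crop1.png',np.hstack([a,b]))
print(optics.get_calibration('wrist'))
# two-view triangulation
def tri(p,q):
    A=[];B=[]
    for n,x in (('scene',p),('top',q)):
        c,T=T_cam(n);o,d=ray(c,T,x);d/=np.linalg.norm(d);M=np.eye(3)-np.outer(d,d);A.append(M);B.append(M@o)
    X=np.linalg.lstsq(np.vstack(A),np.hstack(B),rcond=None)[0]
    return X
print('elbow',tri((168.1,275.4),(230.4,359.2)),'outlet',tri((237.3,333.1),(223.1,208.9)),'nozzle',tri((165.9,302),(272.4,368.9)),'grille',tri((253.7,364.8),(262,216.5)))
E
```

```text
{'fovy': 62.44981767618151, 'cx': 274.55842705399385, 'cy': 207.4826749973652, 'hand_eye': array([[ 0.0005, -0.9535, -0.3013,  0.0767],
       [ 1.    ,  0.0004,  0.0005, -0.0001],
       [-0.0004, -0.3013,  0.9535, -0.1421],
       [ 0.    ,  0.    ,  0.    ,  1.    ]])}
elbow [ 0.5227 -0.1887  0.1121] outlet [0.5489 0.1936 0.138 ] nozzle [ 0.4078 -0.2208  0.0646] grille [0.4391 0.1929 0.0279]
```

View pics/crop1.png

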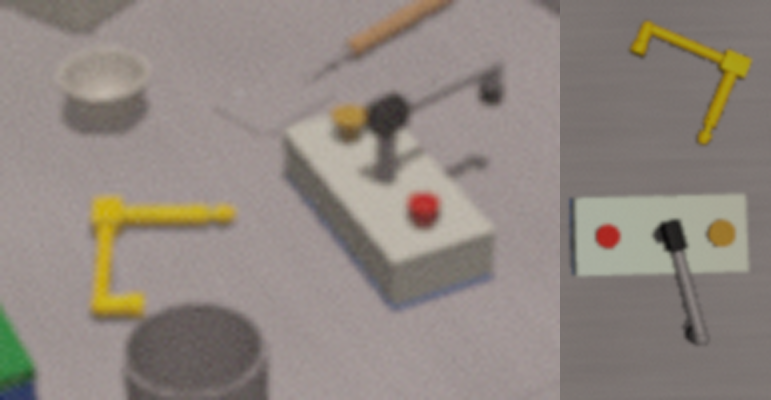

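The crop confirms it: the steel spout with the black elbow stands in the block's middle hole, between the red plug and the brass strainer. The yellow one lies on the table and is a look-alike. I'll move over it for a wrist view.

```bash
python3 -m crank '{"series":[0.3,-0.17,0,0,0, 0.58,-0.35,0,0,0, 0.58,-0.35,0,0,0, 0.58,-0.35,0,0,0, 0.58,-0.35,0,0,0, 0.58,-0.35,0,0,0, 0.58,-0.35,0,0,0, 0.58,-0.35,0,0,0, 0.58,-0.35,0,0,0, 0.58,-0.35,0,0,0, 0.58,-0.35,0,0,0, 0.58,-0.35,0,0,0, 0.58,-0.35,0,0,0, 0.58,-0.35,0,0,0, 0.3,-0.17,0,0,0, 0,0,-0.2,1,0, 0,0,0,0.9,0, 0,0,0,0,0, 0,0,0,0,0]}'
python3 - <<'E'
from h import *
np.set_printoptions(precision=4,suppress=True)
c,T=T_cam('wrist');im,d=optics.grab_frame('wrist');cv2.imwrite('pics/w1.png',im);np.save('w1.npy',d);np.save('w1T.npy',T);C=cloud(c,T,d)
for t in ['spout','elbow','nozzle']:
    for r in finder.tip_of('wrist',t)[:2]:
        a=np.array(r['at']);i=a.round().astype(int);print(t,a,round(r['confidence'],2),C[i[0],i[1]],at_z(c,T,a,.111))
r=finder.trace('wrist','spout')[0];m=r['region'];print(r['confidence'],r['extent'])
P=C[m&(d>0)];top=P[(P[:,2]>.105)]
print(len(top),np.percentile(top[:,2],[50,90,98]))
e=P[P[:,2]>np.percentile(P[:,2],95)-.006]; print(np.median(e,0),e.min(0),e.max(0))
E
```

```text
t: 3.3
eef_pos: [0.5258, -0.183, 0.2412]
orientation: [0.994, 0.11, -0.0, -0.0]
ft_force: [0.1, -0.3, 0.0]
gripper_width: 1.002
finger_force: 0.0
spout [ 84.8 356.9] 0.9 [ 0.6319 -0.2469  0.0029] [ 0.6232 -0.2239  0.111 ]
spout [168.9 274.7] 0.78 [ 0.5363 -0.1812  0.0493] [ 0.5482 -0.1782  0.111 ]
elbow [198.9 278.5] 0.84 [ 0.528  -0.1854  0.1235] [ 0.5247 -0.1867  0.111 ]
nozzle [294.9 279.9] 0.93 [ 0.4401 -0.2072  0.1152] [ 0.4377 -0.2077  0.111 ]
0.87 [264.3, 170.8, 25.7, 159.1]
2787 [0.1165 0.1237 0.1244]
[ 0.5235 -0.1853  0.1232] [ 0.4116 -0.2125  0.118 ] [ 0.5404 -0.1726  0.1253]
```

View pics/w1.png

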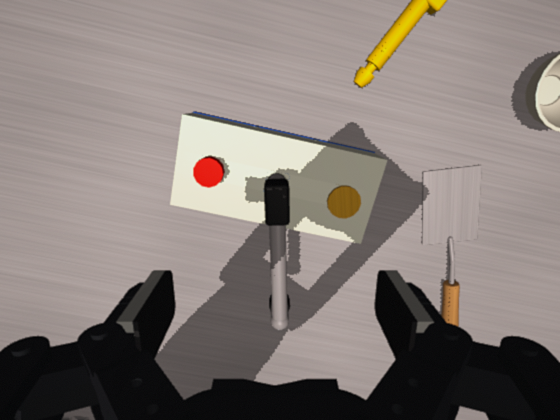

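The wrist view shows the black elbow top at rows 178–225, cols 265–289. The tube runs down to the nozzle at about (325,280). I'll fit its centre and yaw, both in tool axes.

```bash
cat > fit.py <<'E'
from h import *
def fit(d,T,mask,c,axis_hint):
    C=cloud(c,T,d);P=C[mask&(d>0)]
    zt=np.median(P[P[:,2]>P[:,2].max()-.008][:,2])
    zt=np.percentile(P[:,2],97)
    b=P[P[:,2]>zt-.02]  # elbow + tube
    b=b[:,:2]
    # tube / nozzle axis
    (cx,cy),(w,h),a=cv2.minAreaRect(b.astype(np.float32))
    u=np.array([np.cos(np.radians(a)),np.sin(np.radians(a))]); 
    if w<h: u=np.array([-u[1],u[0]])
    if u@axis_hint<0:u=-u
    return zt,P,u
E
python3 - <<'E'
from fit import *
np.set_printoptions(precision=4,suppress=True)
o=robot.get_obs();c=optics.get_calibration('wrist');T=np.load('w1T.npy');d=np.load('w1.npy')
m=finder.trace('wrist','spout')[0]['region']
Rm=R.from_quat(o['orientation']).as_matrix();hint=Rm[:2,0]
zt,P,u=fit(d,T,m,c,hint)
E=P[P[:,2]>.1215][:,:2];rel=(E-E.mean(0))@hint;
s=(P[:,:2]-np.array([.5235,-.1853]))@hint
tube=P[(s<-.022)&(s>-.09)&(P[:,2]>.112)][:,:2]
el=P[(s>-.016)&(s<.014)&(P[:,2]>.119)][:,:2]
for n,b in(('tube',tube),('elbowtop',el)):
    print(n,len(b),np.median(b,0),cv2.minAreaRect(b.astype(np.float32)))
v=np.linalg.svd(tube-tube.mean(0))[2][0];v*=np.sign(v@hint)
print('zt',zt,'whole u yaw',np.degrees(np.arctan2(u[1],u[0])),'tube yaw',np.degrees(np.arctan2(v[1],v[0])),'elbow->tube yaw',np.degrees(np.arctan2(*(np.median(el,0)-np.median(tube,0))[::-1])),'tool yaw',np.degrees(np.arctan2(hint[1],hint[0])))
e=np.array(cv2.minAreaRect(el.astype(np.float32))[0])
e=np.append(e,zt);print('elbow in tool',Rm.T@(e-o['eef_pos'])/.05)
print(o['eef_pos'])
E
```

```text
tube 1082 [ 0.4714 -0.1984] ((0.46915343403816223, -0.19874143600463867), (0.06826453655958176, 0.013476865366101265), 14.184887886047363)
elbowtop 926 [ 0.5231 -0.1854] ((0.5225756168365479, -0.18539878726005554), (0.029880782589316368, 0.019923800602555275), 13.345108985900879)
zt 0.12419574936095112 whole u yaw 13.685172080993652 tube yaw 14.008594617055522 elbow->tube yaw 14.195471541846128 tool yaw 12.455187999603917
elbow in tool [-0.0702  0.0201  2.3386]
[ 0.5258 -0.1837  0.2411]
```

```bash
python3 - <<'E'
from fit import *
np.set_printoptions(precision=4,suppress=True)
o=robot.get_obs();c=optics.get_calibration('wrist');T=np.load('w1T.npy');d=np.load('w1.npy')
m=finder.trace('wrist','spout')[0]['region']
y=np.radians(14);h=np.array([np.cos(y),np.sin(y)]);n=np.array([-h[1],h[0]])
C=cloud(c,T,d);P=C[m&(d>0)];e0=np.array([.523,-.1855])
s=(P[:,:2]-e0)@h;w=(P[:,:2]-e0)@n
for a in np.arange(-.03,.026,.002):
    k=(s>=a)&(s<a+.002); print(round(a,3),k.sum(),np.round([P[k,2].max(),w[k&(P[:,2]>.117)].min(initial=9),w[k&(P[:,2]>.117)].max(initial=-9)],4) if k.any() else '')
E
```

```text
-0.03 37 [ 0.1177 -0.0029  0.0029]
-0.028 37 [ 0.1177 -0.0029  0.0012]
-0.026 39 [ 0.118  -0.0013  0.0028]
-0.024 34 [ 0.1182 -0.003   0.0035]
-0.022 41 [ 0.1185 -0.003   0.0011]
-0.02 8 [ 0.1197 -0.0023  0.001 ]
-0.018 23 [ 0.1237 -0.0087  0.009 ]
-0.016 57 [ 0.1243 -0.0095  0.0098]
-0.014 56 [ 0.1239 -0.0096  0.0097]
-0.012 57 [ 0.1244 -0.0096  0.0096]
-0.01 63 [ 0.1247 -0.0096  0.0096]
-0.008 59 [ 0.125  -0.0096  0.0095]
-0.006 58 [ 0.1249 -0.0097  0.0095]
-0.004 60 [ 0.125  -0.0097  0.0102]
-0.002 62 [ 0.1246 -0.0097  0.0101]
0.0 68 [ 0.1252 -0.0097  0.0101]
0.002 61 [ 0.1251 -0.0098  0.01  ]
0.004 73 [ 0.1253 -0.0098  0.01  ]
0.006 84 [ 0.1246 -0.0098  0.0098]
0.008 110 [ 0.125  -0.009   0.0098]
0.01 57 [ 0.1246 -0.009   0.0097]
0.012 74 [ 0.1247 -0.0091  0.0096]
0.014 115 [ 0.125  -0.0092  0.0097]
0.016 95 [ 0.1239 -0.0069  0.0072]
0.018 0 
0.02 0 
0.022 0 
0.024 0
```

Elbow is at (0.523, -0.1855), its top at 0.124, yaw 14°. I'll descend and grip with the TCP at z = 0.094.

```bash
python3 -m crank '{"series":[-0.06,0.02,0,-0.26,0, 0,0,0.3,0,0, 0,0,0.5,0,0, 0,0,0.5,0,0, 0,0,0.5,0,0, 0,0,0.5,0,0.3, 0,0,0.4,0,0.3, 0,0,0.24,0,0.3, 0,0,0,0,0.5, 0,0,0,0,0.6, 0,0,0,0,0.8, 0,0,0,0,1, 0,0,0,0,1, 0,0,0,0,1, 0,0,0,0,1, 0,0,0,0,1]}' 60
python3 - <<'E'
from h import *
o=robot.get_obs();print(o['eef_pos'],o['ft_force'],o['ft_torque'])
E
```

```text
t: 5.25
eef_pos: [0.5243, -0.1857, 0.0957]
orientation: [0.993, 0.122, 0.001, 0.001]
ft_force: [-0.8, 1.2, 6.0]
gripper_width: 0.222
finger_force: 59.7
[ 0.52433342 -0.18571386  0.09574386] [-0.83846847  1.2484752   6.03762805] [ 0.23456521  0.02961945 -0.01115046]
```

```bash
python3 -m crank '{"series":[0,0,-0.1,0,1, 0,0,-0.2,0,1, 0,0,-0.4,0,1, 0,0,-0.5,0,1, 0,0,-0.5,0,1, 0,0,-0.5,0,1, 0,0,-0.5,0,1, 0,0,-0.4,0,1, 0,0,-0.3,0,1, 0,0,-0.1,0,1, 0,0,0,0,1, 0,0,0,0,1]}'
python3 -m crank '{"series":[0.04,-0.3,0,0,1, 0.08,-0.6,0,0,1, 0.08,-0.6,0,0,1, 0.08,-0.6,0,0,1, 0.08,-0.6,0,0,1, 0.08,-0.6,0,0,1, 0.08,-0.6,0,0,1, 0.08,-0.6,0,0,1, 0.08,-0.6,0,0,1, 0.08,-0.6,0,0,1, 0.08,-0.6,0,0,1, 0.08,-0.6,0,0.5,1, 0.08,-0.6,0,0.5,1, 0.05,-0.3,0,0.5,1, 0,0,0,0,1, 0,0,0,0,1, 0,0,0,0,1]}'
python3 - <<'E'
from h import *
np.set_printoptions(precision=4,suppress=True)
o=robot.get_obs();print(o['eef_pos'],o['orientation'],o['ft_force'],o['ft_torque'])
c,T=T_cam('wrist');im,d=optics.grab_frame('wrist');cv2.imwrite('pics/w2.png',im);np.save('w2.npy',d);np.save('w2T.npy',T);C=cloud(c,T,d)
for t in ['outlet','tap','grille','tumbler']:
    for r in finder.tip_of('wrist',t)[:2]:
        a=np.array(r['at']);i=a.round().astype(int);print(t,a,round(r['confidence'],2),C[i[0],i[1]],at_z(c,T,a,.145))
E
```

```text
t: 6.45
eef_pos: [0.5226, -0.185, 0.2679]
orientation: [0.993, 0.122, -0.001, -0.001]
ft_force: [-0.3, -0.1, -3.4]
gripper_width: 0.222
finger_force: 59.7
t: 8.15
eef_pos: [0.4828, 0.2054, 0.2688]
orientation: [0.999, 0.044, -0.001, 0.0]
ft_force: [-0.4, 0.1, -2.0]
gripper_width: 0.219
finger_force: 59.9
[0.4828 0.2054 0.2688] [ 0.999   0.0437 -0.0005  0.0003] [-0.3585  0.1476 -1.9632] [-0.0493  0.0326  0.0144]
outlet [110.3 295.3] 0.73 [0.5513 0.1945 0.1179] [0.5518 0.1959 0.145 ]
tap [107.6 291.1] 0.85 [0.5525 0.1979 0.1169] [0.5535 0.1992 0.145 ]
grille [208.9 286.4] 0.71 [0.4671 0.1937 0.1201] [0.4751 0.195  0.145 ]
tumbler [206.1 296.3] 0.7 [0.4708 0.1853 0.1208] [0.4781 0.1873 0.145 ]
```

View pics/w2.png

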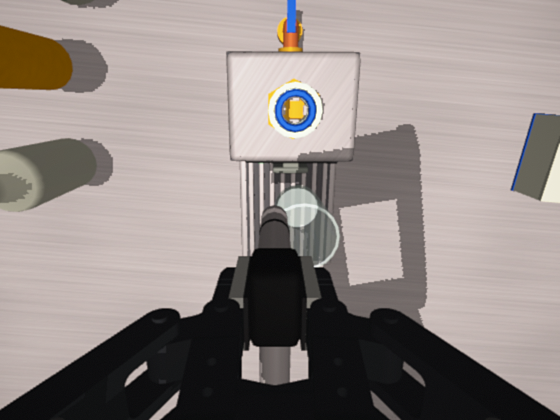

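The wrist view shows the outlet's blue collar ring at (110,295). Column edges are nearly in line with the tool, and the stem's foot in hand is at about (212,274). I'll fit the collar, rim, column yaw, and the stem in tool axes.

```bash
cat > m.py <<'E'
from h import *
np.set_printoptions(precision=4,suppress=True)
def run(k):
    o=robot.get_obs();c=optics.get_calibration('wrist');T=np.load(k+'T.npy');d=np.load(k+'.npy');im=cv2.imread(f'pics/{k}.png')
    C=cloud(c,T,d);hsv=cv2.cvtColor(im,cv2.COLOR_BGR2HSV)
    blue=cv2.inRange(hsv,(105,110,60),(130,255,255));blue[:75]=0
    n,l,st,ce=cv2.connectedComponentsWithStats(blue);j=1+np.argmax(st[1:,4]);b=(l==j)
    hull=cv2.convexHull(np.argwhere(b)[:,::-1].astype(np.int32));e=cv2.fitEllipse(hull)
    z=np.percentile(C[b&(d>0)][:,2],[10,50,90]);print('blue',st[j],e,'z',z)
    P=at_z(c,T,(e[0][1],e[0][0]),.157);print('collar ctr @.157',P, 'dia',max(e[1])*np.linalg.norm(P-T[:3,3])/(210/np.tan(np.radians(c['fovy'])/2)))
    g=C[b&(d>0)&(abs(C[...,2]-z[2])<.004)];print('cloud ring',(g.min(0)+g.max(0))/2,np.ptp(g,axis=0))
    zz=C[...,2];t=(d>0)&(abs(zz-.110)<.006);n,l,st,ce=cv2.connectedComponentsWithStats(t.astype(np.uint8));j=1+np.argmax(st[1:,4])
    q=C[l==j][:,:2].astype(np.float32);print('column top z',np.median(zz[l==j]),cv2.minAreaRect(q))
    x=T_tool(o)[:3,0];print('tool yaw',np.degrees(np.arctan2(x[1],x[0])),o['eef_pos'])
    return P
def T_tool(o):
    T=np.eye(4);T[:3,:3]=R.from_quat(o['orientation']).as_matrix();T[:3,3]=o['eef_pos'];return T
E
python3 - <<'E'
from m import *
P=run('w2')
o=robot.get_obs();X=T_tool(o);c=optics.get_calibration('wrist');T=np.load('w2T.npy')
for p in [(0,0,.0936),(0,0,.08),(0,0,.06)]:print('foot expected px',p,proj(c,T,(X@np.append(p,1))[:3]))
d=np.load('w2.npy');C=cloud(c,T,d);L=(C-X[:3,3])@X[:3,:3]
# stem: points below elbow in tool frame
s=(d>0)&(abs(L[...,0])<.03)&(abs(L[...,1])<.02)&(L[...,2]>.012)&(L[...,2]<.1)
for a in np.arange(.01,.1,.01):
    k=s&(L[...,2]>=a)&(L[...,2]<a+.01)
    if k.sum()>5:
        q=L[k];print(round(a,2),k.sum(),'y',q[:,1].min(),q[:,1].max(),'xmax',np.percentile(q[:,0],98))
print('zmax',L[s][:,2].max())
e=(d>0)&(abs(L[...,0])<.03)&(abs(L[...,1])<.009)&(abs(L[...,2]+.03)<.006);print('elbow top',np.median(L[e],0),L[e].min(0),L[e].max(0))
E
```

```text
blue [275  89  41  43 770] ((295.0834045410156, 109.91339874267578), (40.638160705566406, 42.61983108520508), 13.08753490447998) z [0.1479 0.149  0.15  ]
collar ctr @.157 [0.5524 0.1968 0.157 ] dia 0.0312871512570426
cloud ring [0.5519 0.1964 0.1487] [0.0297 0.0295 0.0054]
column top z 0.10927276703205246 ((0.5518853664398193, 0.19635319709777832), (0.08969207853078842, 0.10972650349140167), 4.645534515380859)
tool yaw 4.933328939690543 [0.4833 0.2054 0.2693]
foot expected px (0, 0, 0.0936) [209.9636 274.4072]
foot expected px (0, 0, 0.08) [216.1818 274.4135]
foot expected px (0, 0, 0.06) [226.6878 274.424 ]
0.01 90 y -0.005788978040087092 0.00581193681403986 xmax 0.007271776694604649
0.02 217 y -0.008210884837951005 0.0077483954180350865 xmax 0.007200449573189375
0.03 219 y -0.009194299824452233 0.008699230439253134 xmax 0.007231510803237219
0.04 179 y -0.009116616050791481 0.008586407489343886 xmax 0.007363764628683755
0.05 161 y -0.009365067539244052 0.008735609451304858 xmax 0.007626199158275691
0.06 119 y -0.00923905559313688 0.008661972724110623 xmax 0.007577192855477486
0.07 143 y -0.008980786183848753 0.00852330803927337 xmax 0.007477090510909172
0.08 23 y -0.00913308770228188 0.007830969591939777 xmax 0.007684492052641783
zmax 0.08258486541696966
elbow top [-0.     -0.0002 -0.0269] [-0.0195 -0.009  -0.0289] [ 0.0154  0.009  -0.024 ]
```

```bash
python3 -m crank '{"series":[0.1,0.02,0,0,1, 0.25,0.06,0,0,1, 0.3,0.06,0,0,1, 0.3,0.06,0,0,1, 0.25,0.06,0,0,1, 0.13,0.04,0,0.05,1, 0.056,0,0,0,1, 0,0,0,0,1, 0,0,0,0,1, 0,0,0,0,1]}'
python3 - <<'E'
from m import *
o=robot.get_obs();X=T_tool(o);print(o['eef_pos'],o['ft_force'],o['ft_torque'])
print('outlet in tool',X[:3,:3].T@(np.array([.552,.1965,.145])-X[:3,3]))
for n in ['scene']:
    im,d=optics.grab_frame(n)
    c,T=T_cam(n)
    p=proj(c,T,(X@[-.0016,-.0003,.091,1])[:3]);q=proj(c,T,[.552,.1965,.145]);print('foot px',p,'outlet px',q)
    r,k=np.round(q).astype(int)
    cv2.imwrite('pics/s2.png',cv2.resize(im[r-65:r+35,k-60:k+60],(720,600),interpolation=cv2.INTER_CUBIC));print('crop origin',r-65,k-60)
E
```

```text
t: 9.4
eef_pos: [0.5531, 0.1973, 0.2694]
orientation: [0.999, 0.041, -0.0, -0.0]
ft_force: [-0.2, 0.5, -2.2]
gripper_width: 0.223
finger_force: 59.8
[0.5531 0.1973 0.2694] [-0.1917  0.5067 -2.2389] [-0.0202  0.0027 -0.0195]
outlet in tool [-0.0012  0.0007  0.1244]
foot px [226.9027 334.1044] outlet px [236.3468 332.8083]
crop origin 171 273
```

View pics/s2.png

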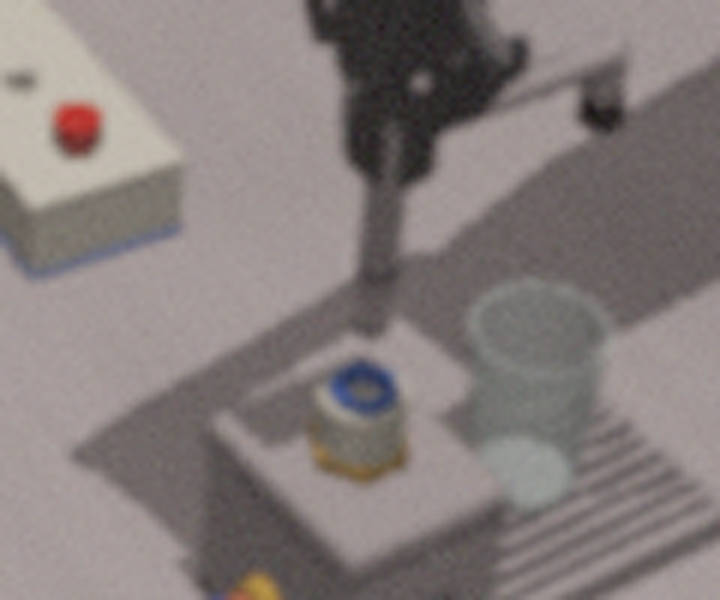

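The foot sits straight above the blue ring: foot at crop (372,330), ring at (364,388), the same offset my model predicts. I'll descend gently.

```bash
python3 -m crank '{"series":[0.01,0.02,0.1,0,1, 0,0,0.1,0,1, 0,0,0.1,0,1, 0,0,0.1,0,1, 0,0,0.06,0,1, 0,0,0.04,0,1, 0,0,0.04,0,1, 0,0,0.04,0,1, 0,0,0,0,1]}'
python3 -m crank '{"series":[0,0,0.03,0,1, 0,0,0.03,0,1, 0,0,0.03,0,1, 0,0,0.03,0,1, 0,0,0,0,1]}'
```

```text
t: 10.35
eef_pos: [0.554, 0.1961, 0.24]
orientation: [0.999, 0.041, -0.0, 0.0]
ft_force: [-0.7, -0.5, -3.0]
gripper_width: 0.228
finger_force: 59.8
t: 10.85
eef_pos: [0.5539, 0.1961, 0.2339]
orientation: [0.999, 0.041, -0.0, 0.0]
ft_force: [0.2, 0.3, -2.9]
gripper_width: 0.225
finger_force: 59.8
```

```bash
python3 -m crank '{"series":[0,0,0.02,0,1, 0,0,0.02,0,1, 0,0,0.02,0,1, 0,0,0.02,0,1, 0,0,0.02,0,1, 0,0,0.02,0,1, 0,0,0,0,1]}'
python3 -m crank '{"series":[0,0,0.02,0,1, 0,0,0.02,0,1, 0,0,0,0,1]}'
python3 -m crank '{"series":[0,0,0.02,0,1, 0,0,0.02,0,1, 0,0,0,0,1]}'
```

```text
t: 11.55
eef_pos: [0.5539, 0.1961, 0.2281]
orientation: [0.999, 0.041, -0.0, 0.0]
ft_force: [0.3, -0.5, -2.2]
gripper_width: 0.223
finger_force: 59.8
t: 11.85
eef_pos: [0.554, 0.1961, 0.2261]
orientation: [0.999, 0.041, -0.0, 0.0]
ft_force: [-0.7, 1.0, -2.8]
gripper_width: 0.222
finger_force: 59.8
t: 12.15
eef_pos: [0.5539, 0.1961, 0.2241]
orientation: [0.999, 0.041, -0.0, 0.0]
ft_force: [-0.3, -0.2, -2.6]
gripper_width: 0.224
finger_force: 59.9
```

```bash
for i in 1; do python3 -m crank '{"series":[0,0,0.02,0,1, 0,0,0.02,0,1, 0,0,0,0,1]}' | sed -n '1,2p;4p'; python3 -m crank '{"series":[0,0,0.02,0,1, 0,0,0.02,0,1, 0,0,0,0,1]}'| sed -n '1,2p;4p'; python3 -m crank '{"series":[0,0,0.02,0,1, 0,0,0,0,1]}'| sed -n '1,2p;4p'; python3 -m crank '{"series":[0,0,0.02,0,1, 0,0,0,0,1]}'| sed -n '1,2p;4p'; done
```

```text
t: 12.45
eef_pos: [0.5539, 0.1961, 0.222]
ft_force: [-1.3, -0.0, -2.5]
t: 12.75
eef_pos: [0.5539, 0.1961, 0.2201]
ft_force: [-2.1, -0.9, -2.0]
t: 12.95
eef_pos: [0.5539, 0.1961, 0.2191]
ft_force: [-2.7, 0.4, -0.9]
t: 13.15
eef_pos: [0.5538, 0.1961, 0.2181]
ft_force: [-3.0, -0.5, -0.1]
```

Side load is building in -x, so I'll ease 0.5 mm that way and go on.

```bash
f(){ sed -n '1,2p;4p' | tr '\n' ' '; echo; }
python3 -m crank '{"series":[-0.01,0,0,0,1, 0,0,0,0,1]}'|f
python3 -m crank '{"series":[0,0,0.02,0,1, 0,0,0,0,1]}'|f
python3 -m crank '{"series":[0,0,0.01,0,1, 0,0,0,0,1]}'|f
python3 -m crank '{"series":[0,0,0.01,0,1, 0,0,0,0,1]}'|f
```

```text
t: 13.35 eef_pos: [0.5536, 0.196, 0.2182] ft_force: [-2.1, -0.7, -1.5] 
t: 13.55 eef_pos: [0.5536, 0.196, 0.2174] ft_force: [-3.7, -0.5, 0.0] 
t: 13.75 eef_pos: [0.5536, 0.196, 0.2172] ft_force: [-4.2, -0.1, 2.0] 
t: 13.95 eef_pos: [0.5537, 0.1961, 0.2168] ft_force: [-4.5, -0.4, 4.1]
```

```bash
f(){ sed -n '1,2p;4p' | tr '\n' ' '; echo; }
python3 -m crank '{"series":[-0.02,0,0,0,1, 0,0,0,0,1]}'|f
python3 -m crank '{"series":[-0.01,0,0,0,1, 0,0,0,0,1]}'|f
python3 -m crank '{"series":[0,0,0.01,0,1, 0,0,0,0,1]}'|f
```

```text
t: 14.15 eef_pos: [0.5532, 0.196, 0.2168] ft_force: [-3.4, -0.7, 3.8] 
t: 14.35 eef_pos: [0.5528, 0.196, 0.2168] ft_force: [-1.5, -0.5, 3.8] 
t: 14.55 eef_pos: [0.5528, 0.196, 0.2164] ft_force: [-1.7, -1.4, 6.2]
```

```bash
f(){ sed -n '1,2p;4p' | tr '\n' ' '; echo; }
python3 -m crank '{"series":[-0.006,0,0.006,0,1, 0,0,0,0,1]}'|f
python3 -m crank '{"series":[0,0,0.01,0,1, 0,0,0,0,1]}'|f
python3 -m crank '{"series":[0,0,0.006,0,1, 0,0,0,0,1]}'|f
```

```text
t: 14.75 eef_pos: [0.5527, 0.196, 0.2163] ft_force: [-0.7, -0.5, 4.6] 
t: 14.95 eef_pos: [0.5527, 0.196, 0.2159] ft_force: [-1.2, -0.4, 5.2] 
t: 15.15 eef_pos: [0.5527, 0.196, 0.2156] ft_force: [-1.0, -0.8, 6.3]
```

```bash
f(){ sed -n '1,2p;4p' | tr '\n' ' '; echo; }
python3 -m crank '{"series":[0,0,0.01,0,1, 0,0,0,0,1]}'|f
python3 -m crank '{"series":[0,0,0.01,0,1, 0,0,0,0,1]}'|f
python3 -m crank '{"series":[0,0,0.01,0,1, 0,0,0,0,1]}'|f
```

```text
t: 15.35 eef_pos: [0.5527, 0.196, 0.2152] ft_force: [-0.9, -1.8, 6.7] 
t: 15.55 eef_pos: [0.5527, 0.196, 0.2148] ft_force: [-1.6, -0.8, 6.7] 
t: 15.75 eef_pos: [0.5528, 0.196, 0.2143] ft_force: [-1.9, -0.8, 6.1]
```

```bash
f(){ sed -n '1,2p;4p' | tr '\n' ' '; echo; }
python3 -m crank '{"series":[-0.008,0,0.01,0,1, 0,0,0,0,1]}'|f
python3 -m crank '{"series":[0,0,0.015,0,1, 0,0,0,0,1]}'|f
python3 -m crank '{"series":[0,0,0.015,0,1, 0,0,0,0,1]}'|f
python3 -m crank '{"series":[0,0,0.015,0,1, 0,0,0,0,1]}'|f
```

```text
t: 15.95 eef_pos: [0.5526, 0.196, 0.214] ft_force: [-0.9, -0.8, 6.8] 
t: 16.15 eef_pos: [0.5522, 0.196, 0.2123] ft_force: [2.1, 0.1, 0.1] 
t: 16.35 eef_pos: [0.552, 0.1959, 0.2109] ft_force: [3.0, -0.5, -0.1] 
t: 16.55 eef_pos: [0.5519, 0.1959, 0.2103] ft_force: [3.8, 0.3, 0.0]
```

```bash
f(){ sed -n '1,2p;4p' | tr '\n' ' '; echo; }
python3 -m crank '{"series":[0.014,0,0.02,0,1, 0,0,0,0,1]}'|f
python3 -m crank '{"series":[0.008,0,0.02,0,1, 0,0,0,0,1]}'|f
python3 -m crank '{"series":[0,0,0.02,0,1, 0,0,0,0,1]}'|f
```

```text
t: 16.75 eef_pos: [0.5521, 0.1959, 0.2092] ft_force: [3.3, -0.0, -0.0] 
t: 16.95 eef_pos: [0.5523, 0.196, 0.2081] ft_force: [2.7, 0.0, -0.2] 
t: 17.15 eef_pos: [0.5523, 0.196, 0.2072] ft_force: [1.7, 0.8, 0.3]
```

```bash
f(){ sed -n '1,2p;4p' | tr '\n' ' '; echo; }
python3 -m crank '{"series":[0,0,0.014,0,1, 0,0,0,0,1]}'|f
python3 -m crank '{"series":[0,0,0.014,0,1, 0,0,0,0,1]}'|f
python3 -m crank '{"series":[0,0,0.01,0,1, 0,0,0,0,1]}'|f
```

```text
t: 17.35 eef_pos: [0.5523, 0.196, 0.2065] ft_force: [1.8, 0.0, 0.1] 
t: 17.55 eef_pos: [0.5524, 0.196, 0.2059] ft_force: [1.9, -0.1, 0.6] 
t: 17.75 eef_pos: [0.5524, 0.196, 0.2054] ft_force: [1.2, -0.3, 0.2]
```

```bash
f(){ sed -n '1,2p;4p' | tr '\n' ' '; echo; }
python3 -m crank '{"series":[0,0,0.01,0,1, 0,0,0,0,1]}'|f
python3 -m crank '{"series":[0,0,0.01,0,1, 0,0,0,0,1]}'|f
python3 -m crank '{"series":[0,0,0.01,0,1, 0,0,0,0,1]}'|f
python3 -m crank '{"series":[0,0,0.01,0,1, 0,0,0,0,1]}'|f
```

```text
t: 17.95 eef_pos: [0.5524, 0.196, 0.2049] ft_force: [2.0, -0.7, 0.5] 
t: 18.15 eef_pos: [0.5519, 0.1958, 0.2037] ft_force: [1.3, -0.3, -3.1] 
t: 18.35 eef_pos: [0.5521, 0.1958, 0.2037] ft_force: [-0.6, -0.8, -2.9] 
t: 18.55 eef_pos: [0.5522, 0.1959, 0.2036] ft_force: [-0.3, -0.7, 1.0]
```

It snapped in: the force dropped and z jumped. Now I'll press home to about 11 N net.

```bash
f(){ sed -n '1,2p;4p' | tr '\n' ' '; echo; }
python3 -m crank '{"series":[0,0,0.01,0,1, 0,0,0,0,1]}'|f
python3 -m crank '{"series":[0,0,0.01,0,1, 0,0,0,0,1]}'|f
```

```text
t: 18.75 eef_pos: [0.5523, 0.1959, 0.2032] ft_force: [-1.2, -0.5, 1.2] 
t: 18.95 eef_pos: [0.5525, 0.1959, 0.2029] ft_force: [-2.8, -2.2, 3.0]
```

```bash
f(){ sed -n '1,2p;4p' | tr '\n' ' '; echo; }
python3 -m crank '{"series":[-0.012,0,0.01,0,1, 0,0,0,0,1]}'|f
python3 -m crank '{"series":[0,0,0.01,0,1, 0,0,0,0,1]}'|f
python3 -m crank '{"series":[0,0,0.01,0,1, 0,0,0,0,1]}'|f
```

```text
t: 19.15 eef_pos: [0.5522, 0.196, 0.2026] ft_force: [-1.2, -1.8, 3.7] 
t: 19.35 eef_pos: [0.5523, 0.196, 0.2022] ft_force: [-2.2, -1.5, 5.9] 
t: 19.55 eef_pos: [0.5523, 0.196, 0.202] ft_force: [-2.0, -1.8, 7.2]
```

```bash
f(){ sed -n '1,2p;4p' | tr '\n' ' '; echo; }
python3 -m crank '{"series":[0,0,0.01,0,1, 0,0,0,0,1]}'|f
python3 -m crank '{"series":[0,0,0.006,0,1, 0,0,0,0,1, 0,0,0,0,1, 0,0,0,0,1]}'|f
python3 -m crank '{"series":[0,0,-0.02,0,1, 0,0,-0.02,0,1, 0,0,0,0,1]}'|f
python3 -m crank '{"series":[0,0,-0.02,0,1, 0,0,0,0,1]}'|f
```

```text
t: 19.75 eef_pos: [0.5524, 0.196, 0.2017] ft_force: [-3.4, -0.7, 7.7] 
t: 20.15 eef_pos: [0.5524, 0.196, 0.2016] ft_force: [-3.3, -1.5, 8.8] 
t: 20.45 eef_pos: [0.5522, 0.1959, 0.2026] ft_force: [-0.9, -1.7, 4.3] 
t: 20.65 eef_pos: [0.5521, 0.1959, 0.2031] ft_force: [0.5, -1.5, 2.6]
```

```bash
f(){ sed -n '1,2p;4p' | tr '\n' ' '; echo; }
python3 -m crank '{"series":[0,0,-0.02,0,1, 0,0,0,0,1]}'|f
python3 -m crank '{"series":[0,0,-0.02,0,1, 0,0,0,0,1]}'|f
python3 -m crank '{"series":[0,0,-0.02,0,1, 0,0,0,0,1]}'|f
python3 -m crank '{"series":[0,0,-0.01,0,1, 0,0,0,0,1]}'|f
```

```text
t: 20.85 eef_pos: [0.5519, 0.1959, 0.2036] ft_force: [1.2, -1.1, -1.1] 
t: 21.05 eef_pos: [0.5516, 0.1959, 0.2038] ft_force: [3.3, -0.5, -9.5] 
t: 21.25 eef_pos: [0.5514, 0.1958, 0.2039] ft_force: [5.2, 0.4, -14.7] 
t: 21.45 eef_pos: [0.5513, 0.1958, 0.2039] ft_force: [6.1, 1.0, -18.5]
```

A little high, so I'll ease to about 13 N and hold.

```bash
f(){ sed -n '1,2p;4p' | tr '\n' ' '; echo; }
python3 -m crank '{"series":[0.01,0,0.008,0,1, 0,0,0,0,1]}'|f
python3 -m crank '{"series":[0,0,0,0,1, 0,0,0,0,1, 0,0,0,0,1, 0,0,0,0,1, 0,0,0,0,1, 0,0,0,0,1]}'|f
```

```text
t: 21.65 eef_pos: [0.5515, 0.1958, 0.204] ft_force: [5.1, 0.1, -18.3] 
t: 22.25 eef_pos: [0.5515, 0.1958, 0.204] ft_force: [4.7, 1.1, -17.1]
```

Tug held. I'll relieve the load, then release.

```bash
f(){ sed -n '1,2p;4p' | tr '\n' ' '; echo; }
python3 -m crank '{"series":[0.005,0,0.02,0,1, 0.005,0,0.01,0,1, 0,0,0,0,1]}'|f
python3 -m crank '{"series":[0.005,0,0.01,0,1, 0,0,0,0,1]}'|f
```

```text
t: 22.55 eef_pos: [0.552, 0.1959, 0.2039] ft_force: [1.6, 0.5, -15.2] 
t: 22.75 eef_pos: [0.5523, 0.1959, 0.2039] ft_force: [-0.8, -1.6, -12.9]
```

```bash
f(){ sed -n '1,2p;4p' | tr '\n' ' '; echo; }
python3 -m crank '{"series":[0,0,0.02,0,1, 0,0,0,0,1]}'|f
python3 -m crank '{"series":[0,0,0.02,0,1, 0,0,0,0,1]}'|f
python3 -m crank '{"series":[0,0,0.01,0,1, 0,0,0,0,1]}'|f
```

```text
t: 22.95 eef_pos: [0.5528, 0.1961, 0.2038] ft_force: [-1.5, -2.1, -7.8] 
t: 23.15 eef_pos: [0.5537, 0.1963, 0.2037] ft_force: [-2.3, 0.2, -3.0] 
t: 23.35 eef_pos: [0.5538, 0.1963, 0.2034] ft_force: [-2.3, -0.2, 1.6]
```

```bash
f(){ sed -n '1,2p;4,6p' | tr '\n' ' '; echo; }
python3 -m crank '{"series":[-0.02,0,-0.008,0,1, 0,0,0,0,1]}'|f
python3 -m crank '{"series":[0,0,0,0,0.6, 0,0,0,0,0.5, 0,0,0,0,0.3, 0,0,0,0,0.1, 0,0,0,0,0, 0,0,0,0,0]}'|f
python3 -m crank '{"series":[0,0,-0.1,0,0, 0,0,-0.3,0,0, 0,0,-0.4,0,0, 0,0,-0.5,0,0, 0,0,-0.5,0,0, 0,0,-0.3,0,0, 0,0,0,0,0, 0,0,0,0,0]}'|f
python3 - <<'E'
from m import *
c,T=T_cam('wrist');im,d=optics.grab_frame('wrist')
C=cloud(c,T,d)
r=finder.trace('wrist','spout')[0];P=C[r['region']&(d>0)];zt=np.percentile(P[:,2],97);print(r['confidence'],'top z',zt)
e=P[P[:,2]>zt-.004][:,:2];print('elbow rect',cv2.minAreaRect(e.astype(np.float32)))
for t in ['nozzle','grille']:
    for q in finder.tip_of('wrist',t)[:1]:print(t,q['at'],q['confidence'])
s,_=optics.grab_frame('scene')
b=cv2.resize(s[150:270,273:393],(420,420),interpolation=cv2.INTER_CUBIC)
cv2.imwrite('pics/end.png',np.hstack([im[:, 110:480],b]))
E
```

```text
t: 23.55 eef_pos: [0.5532, 0.1962, 0.2034] ft_force: [-0.7, 0.2, 1.2] gripper_width: 0.224 finger_force: 61.9 
t: 24.15 eef_pos: [0.5522, 0.1959, 0.2022] ft_force: [-0.5, 0.8, 1.0] gripper_width: 1.002 finger_force: 0.0 
t: 24.95 eef_pos: [0.5521, 0.1959, 0.3071] ft_force: [-0.8, -0.3, -0.6] gripper_width: 1.0 finger_force: 0.0 
0.68 top z 0.23188394076636015
elbow rect ((0.5504156947135925, 0.19648988544940948), (0.034194376319646835, 0.019910428673028946), 5.266007900238037)
nozzle [317.9, 273.0] 0.63
grille [250.1, 272.9] 0.57
```

View pics/end.png

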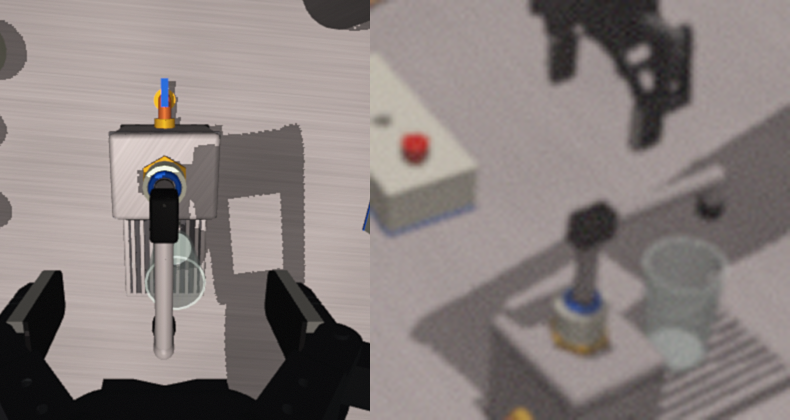

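The final view shows the spout upright in the outlet, with its foot about 31 mm below the rim. The blue collar is up, the arm lies along the tray at yaw 5.3° against the tap's 4.7°, and the gripper is clear.

```bash
python3 -c "
from workcell import close_job
print(close_job())"
```

```text
the job is handed in; nothing more can be done
None
```

The spout is locked in the outlet: I pressed it home at about 11 N, tug-tested it at about 15–16 N (slightly over the 10–15 N asked, under the 20 N limit), and released it with the nozzle over the tray; the job is handed in, no verdict returned.

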